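# Scrap the dead disc drive from the open computer

### The job

The slim disc drive in the open computer housing is dead and already unscrewed: slide it out of its bay, along the table and over the far edge so that it drops into the scrap crate below. Keep it down on its way, don't lift it. The bay is thin sheet metal, so go gently, never more than 30 N on the drive or the housing, and don't disturb the screw dish, the screwdriver or the meter.

Things in the scene. Friction and masses are not known exactly. Their poses are not given: they have to be found in the camera images.
- drive: slim disc drive, flat metal box with black bezel, 128 (x) x 126 (y) x 12.7 mm, 0.14 to 0.22 kg; origin: centre of underside, bezel to its +x, z up. Too wide to grasp; flat top, stiff: touch down at 5 mm/s or less. In the bay only the top is reachable: 10 to 15 N of fingertip press slides it (under about 8 N slips), less once out; slide at about 0.05 m/s. Falls off once its centre is past the edge
- housing: open sheet-metal computer base, 180 (x) x 240 (y) mm, walls 45 mm high, fixed; origin: centre of underside. Drive bay on its +y half, open to its +x: mouth x = +90, centre y = +45, 130 mm wide inside, guides 22 mm high with a leaf spring each side gripping the drive (4 N), floor 4 mm above table. Home, the drive's origin is at x = +26, y = +45, bezel at the mouth, back 4 mm off a back plate
- table_edge (a point): point on the top of the table's far edge, which is straight and runs along y; table top at z = 0, slippery laminate, clear between the bay and the edge. The 4 mm step from bay floor to table makes the drive tip and settle as it leaves the bay
- crate: grey open crate on a stool, 280 (x) x 380 (y) x 110 mm, walls 5 mm, its near part under the table's far edge, rim 65 mm below the table top; origin: centre of underside, z up. Need not lie straight ahead of the bay: it reaches 190 mm to either side of its origin along y
- screw_dish: white dish, 80 mm across, 22 mm high, on the table beside the housing; origin: centre of underside; leave alone
- screwdriver: screwdriver, 190 mm long, lying on the table beyond the dish, along its x; origin: middle of its length, on the table; leave alone
- meter: hand multimeter, 150 (x) x 75 (y) x 40 mm, lying on the table beside the bay's side of the housing; origin: centre of underside; leave alone

How it is judged:
On the way:
1. the drive is out of its bay (x of drive in the frame of housing above 0.155 m), for 0.1 s.
At the end, for the whole second after the job is handed in: the drive is inside the scrap crate, its middle within the walls and below 90 mm above the crate's underside, at rest; screw dish, screwdriver and meter within 20 mm of where they were (x of drive in the frame of crate between -0.135 and 0.135 m and y of drive in the frame of crate between -0.185 and 0.185 m and z of drive in the frame of crate between 0 and 0.09 m and linear speed of drive below 0.03 m/s and distance of each of screw_dish, screwdriver, meter from where it was at the start of the episode below 0.02 m); the robot touches nothing.
It fails at once if the drive is pressed or pushed with more than 30 N (contact force between any of the fingers, the arm and drive above 30 N).
It fails at once if the housing is pressed or pushed with more than 30 N (contact force between any of the fingers, the arm and housing above 30 N).
It fails at once if the drive is lifted more than 30 mm off the table (height (world z) of drive above 0.03 m).
It fails at once if the screw dish, the screwdriver or the meter is moved by more than 20 mm (distance of any of screw_dish, screwdriver, meter from where it was at the start of the episode above 0.02 m).
It also fails if it takes over 67 s, if anything falls off the work surface, if the arm or the gripper's body presses on something with over 40 N, if the wrist force passes 120 N, or if a joint passes its speed limit or range.

### The arm

A 6-joint arm with a two-finger parallel gripper is mounted at the origin on the work surface. World frame = base frame: x ahead of the robot, y to its left, z up, the work surface at z = 0. Lengths are in m, angles in rad, forces in N, time in s.
With the tool pointing down it reaches from about 0.225 to 0.875 m from the base axis. Payload 3.4 kg.
Tool frame: the origin (TCP) lies at the very end of the fingers, on their centre line; the grasp point (between the pads) lies 19 mm behind it; z points along the fingers, y is the direction in which the jaws open and shut (so a half turn about z gives the same grasp; the last joint's range is limited). The gripper opens to 85 mm and grips with 20 to 120 N. Pads are 22 mm wide; open, the fingers measure 114 mm over their backs; the gripper's body (76 mm by 85 mm) begins 54 mm behind the grasp point. The pads swing forward as they close: fully open they stand 13 mm farther back than shut.
Start: joints at [1.107, 0.276, 1.505, -0, 1.361, -0.121], TCP at [0.193, 0.542, 0.209] pointing down, gripper open.
Joint ranges: [-2.89, 2.89], [-0.75, 2.08], [0.22, 2.7], [-1.18, 4.32], [0.11, 2.71], [-2.7, 2.7]. Speed limits (rad/s): [2.57, 2.57, 3.14, 3.14, 3.14, 3.14].

### API

Orientations are given as a unit quaternion [w, x, y, z].
In Python, from rig import telemetry, cams, sign_off, spotter gives the robot as it stands.
- The arm moves only by the tool servo_tool, never from a script. Its argument "steps" is a list of rows, each a list of 6 numbers: the shift along the tool's x, y, z in mm, then the turn, a rotation vector about the tool's x, y, z in degrees. In form: [[x, y, z, ax, ay, az], ...]. A call has 1 to 8 rows; each row is the pose to reach, as a shift and turn from the pose commanded when the call began, along the tool's axes at that moment; what a row does not reach only later rows make up. A row lasts 1/10 s, in which the tool goes at most 50 mm and 8.59 degrees, less where a joint would pass 70% of its speed; a pose out of reach is approached as far as the arm can. A call with a gripper value outside its range is refused whole. "hand" is the closure in counts, from 0 (fully open) to 255 (shut), set as the call begins (left out, the last holds). The fingers move at their own pace and stop on an object; "grip_force" is the grip in N (left out, the last holds). Time passes only in rows, so rows that repeat a pose let the fingers close. It gives the time, the measured TCP pose, the force and the opening at its end, in the units of the state.
- telemetry.get_state(): the state, without advancing time (a new reading comes with each control period).
- cams.get_image(name): name is "side" or "top"; returns (picture, depth): 384x512x3 uint8, red, green, blue; 384x512 float32, m along the optical axis (not along the pixel's ray), 0 where there is no reading.
- cams.camera_model(name): a dict with "camera_matrix" (3x3 intrinsics, pixels), "origin" and "rotation" of the camera in the world. Camera axes: x right, y up, looking along -z (the intrinsics and any distortion apply to the point x, -y, -z); pixel columns grow to the right and rows downward; lengths in m; the calibration is good to about 2 mm. A picture is of the moment at which its call begins. camera_model takes no time and is no camera call.
- sign_off(): hands the job in, once; it reports no verdict.
Trained networks look in the newest picture that a camera, given by its name, has taken for a name from the list of things; names that differ only in an ending like _2 or _b are one class to them, and where a whole thing is asked for, a point or a joint stands for the part that bears it (a point fixed in the world has none). Each returns a list of dicts, best first, with "conf" (0 to 1); they miss things now and then, are a little off and sometimes report something else, mostly with a low value. They report only what shows in the picture. A call takes as long as a camera call.
- spotter.outline_of(query, camera): "region" (384x512 bool, what is visible of it) and "rect" ([left, top, width, height] in pixels, round what is visible of it).
The state is a dict: "clock": time; "qpos": joint angles; "qd": joint speeds; "effort": joint torques, N m; "position": TCP position; "ee_rot": TCP orientation; "contact_force": force on the tool from outside, world axes, zero at the start; "moment": the same for the moment, N m; "width": finger opening in m.
Only numpy, scipy, OpenCV 4.12 (cv2) and the standard library are available. Lean on these libraries where they do the work, as an engineer would, in place of code of your own. Each camera call takes 0.05 s, during which the arm holds its last target.

## Working session

There is one attempt and no reset: what is moved stays moved. The work goes in short steps, Python scripts to look and compute and a tool call to move; the robot and the scene stay as the last step left them, time stands still between calls to the robot, and variables do not carry over. Pictures are saved under pics/ and viewed, and the job is handed in when it is done.

Besides the shell and the picture viewer there is one more tool, called after "Call:" by a JSON object that holds its "op" and its "data". servo_tool: Moves the arm, as the interface text tells. Its arguments: {"type":"object","properties":{"steps":{"type":"array","items":{"type":"array","items":{"type":"number"}}},"hand":{"type":"number"},"grip_force":{"type":"number"}},"required":["steps"]}

```bash
ls; mkdir -p pics; cat > h.py <<'E'
import numpy as np,cv2
from rig import telemetry,cams,spotter
def grab(n,f=None):
    im,d=cams.get_image(n)
    if f: cv2.imwrite('pics/'+f,im[:,:,::-1])
    return im,d
def pts(n,d,mask):
    m=cams.camera_model(n);K=np.array(m['camera_matrix']);R=np.array(m['rotation']);o=np.array(m['origin'])
    v,u=np.nonzero(mask&(d>0));z=d[v,u]
    P=np.c_[(u-K[0,2])/K[0,0]*z,-(v-K[1,2])/K[1,1]*z,-z]
    return P@R.T+o
E
python3 - <<'E'
from h import *
print(telemetry.get_state())
for n in('top','side'):
    im,d=grab(n,n+'0.png');print(cams.camera_model(n))
    np.save(n+'0.npy',d)
    for q in('drive','housing','crate','screw_dish','screwdriver','meter'):
        for r in spotter.outline_of(q,n)[:2]:
            p=pts(n,d,r['region'])
            print(n,q,round(r['conf'],2),r['rect'],np.round(np.percentile(p,[2,50,98],axis=0),3).tolist() if len(p) else None)
E
```

```text
pics
{'clock': 0.0, 'qpos': array([ 1.10697655e+00,  2.76602515e-01,  1.50614215e+00, -2.63081591e-05,
        1.36063320e+00, -1.20984249e-01]), 'qd': array([-0.00100788, -0.00047513,  0.00160754,  0.00051963, -0.00243464,
        0.00031876]), 'effort': array([-1.23490994e-03, -4.16781020e+01, -2.45810831e+01, -3.13812670e-04,
        1.09203739e-02, -1.64032425e-06]), 'position': array([0.19304998, 0.5410413 , 0.20823182]), 'ee_rot': array([-2.44980042e-04,  1.70576723e-01,  9.85343993e-01, -8.58425679e-04]), 'contact_force': array([ 0.1894605 , -0.37611335, -0.62826317]), 'moment': array([-0.00230517, -0.0980279 ,  0.00784617]), 'width': 0.0854811301586559}
{'camera_matrix': array([[406.91291693,   0.        , 255.82162874],
       [  0.        , 406.91291693, 184.9860924 ],
       [  0.        ,   0.        ,   1.        ]]), 'origin': array([ 0.49244097, -0.0405243 ,  0.9984465 ]), 'rotation': array([ 0.70834385,  0.02801412, -0.03348697, -0.70451602])}Traceback (most recent call last):
  File "<stdin>", line 8, in <module>
  File "h.py", line 11, in pts
    return P@R.T+o
           ~^~~~
ValueError: matmul: Input operand 1 has a mismatch in its core dimension 0, with gufunc signature (n?,k),(k,m?)->(n?,m?) (size 4 is different from 3)
```

```bash
sed -i "s/R=np.array(m\['rotation'\])/w,x,y,zz=m['rotation'];R=Rot.from_quat([x,y,zz,w]).as_matrix()/; 1a from scipy.spatial.transform import Rotation as Rot" h.py
python3 - <<'E'
from h import *
for n in('top','side'):
    im,d=grab(n,n+'0.png');print(cams.camera_model(n))
    np.save(n+'0.npy',d)
    for q in('drive','housing','crate','screw_dish','screwdriver','meter'):
        for r in spotter.outline_of(q,n)[:2]:
            p=pts(n,d,r['region'])
            print(n,q,round(r['conf'],2),r['rect'],np.round(np.percentile(p,[2,50,98],axis=0),3).tolist() if len(p) else None)
            if q=='drive': np.save(n+'_drv.npy',r['region']) 
E
```

```text
{'camera_matrix': array([[406.91291693,   0.        , 255.82162874],
       [  0.        , 406.91291693, 184.9860924 ],
       [  0.        ,   0.        ,   1.        ]]), 'origin': array([ 0.49244097, -0.0405243 ,  0.9984465 ]), 'rotation': array([ 0.70834385,  0.02801412, -0.03348697, -0.70451602])}
top drive 0.69 [181.3, 186.1, 56.4, 54.6] [[0.448, 0.004, 0.012], [0.51, 0.066, 0.017], [0.573, 0.127, 0.02]]
top drive 0.57 [174.8, 180.5, 104.9, 84.7] [[0.396, -0.1, 0.001], [0.461, -0.022, 0.012], [0.579, 0.14, 0.045]]
top housing 0.71 [174.6, 180.2, 103.8, 85.0] [[0.397, -0.1, 0.002], [0.46, -0.023, 0.012], [0.579, 0.14, 0.045]]
top crate 0.68 [196.7, 55.3, 148.0, 74.0] [[0.763, -0.276, -0.174], [0.862, -0.09, -0.167], [0.928, 0.11, -0.063]]
top screw_dish 0.89 [287.9, 207.2, 37.1, 35.4] [[0.449, -0.198, 0.001], [0.482, -0.165, 0.011], [0.518, -0.128, 0.023]]
top screwdriver 0.89 [340.6, 181.4, 24.4, 79.1] [[0.4, -0.301, 0.012], [0.45, -0.281, 0.022], [0.573, -0.256, 0.028]]
top meter 0.76 [118.6, 204.0, 39.6, 61.9] [[0.388, 0.19, 0.012], [0.459, 0.226, 0.034], [0.53, 0.267, 0.041]
[... 304 characters left out ...]
ide drive 0.6 [266.1, 194.4, 61.7, 43.7] [[0.446, 0.004, 0.015], [0.505, 0.061, 0.017], [0.568, 0.111, 0.019]]
side housing 0.76 [258.9, 155.9, 100.5, 100.2] [[0.393, -0.106, 0.001], [0.465, -0.018, 0.02], [0.577, 0.142, 0.045]]
side crate 0.71 [131.0, 128.7, 119.6, 144.6] [[0.779, -0.273, -0.266], [0.884, -0.081, -0.136], [0.924, 0.115, -0.064]]
side screw_dish 0.8 [313.1, 145.9, 29.6, 22.2] [[0.447, -0.23, 0.0], [0.484, -0.179, 0.012], [0.518, -0.104, 0.044]]
side screwdriver 0.82 [313.5, 128.9, 56.7, 12.0] [[0.394, -0.297, 0.003], [0.445, -0.279, 0.019], [0.537, -0.265, 0.027]]
side meter 0.59 [257.2, 258.3, 88.9, 57.7] [[0.383, 0.197, 0.009], [0.453, 0.242, 0.034], [0.527, 0.271, 0.039]]
```

View pics/top0.png

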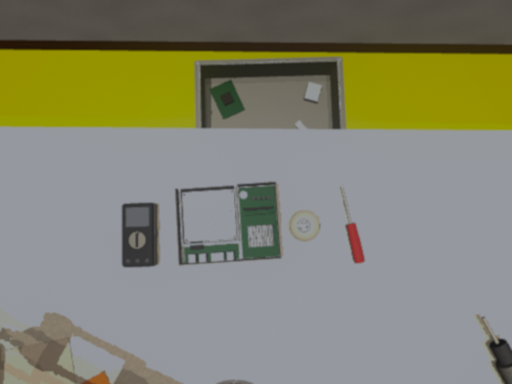

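View pics/side0.png

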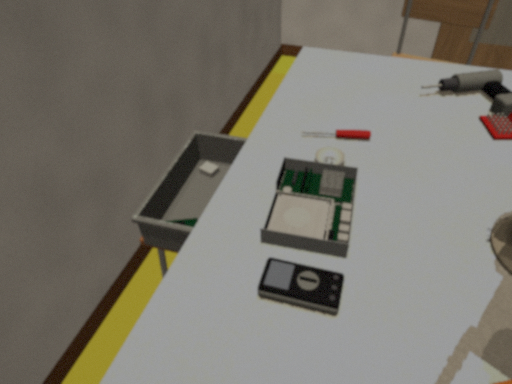

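The top view shows the housing at px (175–280, 182–265). The drive is in its upper left at (181–238, 186–241), with the mouth towards the far edge at row 128. The crate spans columns 197–344, so it's offset to the right (−y) of the bay.

```bash
python3 - <<'E'
from h import *
n='top';d=np.load('top0.npy');im=cv2.imread('pics/top0.png')
m=cams.camera_model(n)
full=np.ones(d.shape,bool)
P=np.full(d.shape+(3,),np.nan);P[d>0]=pts(n,d,full)
reg=np.load('top_drv.npy')
print('drive z med',np.nanmedian(P[reg][:,2]))
sel=reg&(abs(P[...,2]-0.0167)<.004)
r=cv2.minAreaRect((P[sel][:,:2]*1000).astype(np.float32));print('drive rect',r)
# housing walls z>0.035
hs=(P[...,2]>.034)&(P[...,2]<.06)&(P[...,0]>.35)&(P[...,0]<.62)&(P[...,1]>-.14)&(P[...,1]<.17)
r=cv2.minAreaRect((P[hs][:,:2]*1000).astype(np.float32));print('housing rect',r, hs.sum())
# table edge
for c in (60,120,180,210,250,300,330,380,450):
    col=P[:,c]; t=(abs(col[:,2])<.012); 
    rows=np.nonzero(t)[0]; v=rows.min(); print(c,v,np.round(col[v],3),np.round(col[v-1],3))
# crate rim
cr=(P[...,2]<-.05)&(P[...,2]>-.08)&(P[...,0]>.7)
q=P[cr];print('rim',np.percentile(q,[1,50,99],axis=0).round(3).tolist(),cr.sum())
for x in (.78,.82,.86,.9):
    b=q[abs(q[:,0]-x)<.01]; print(x,np.sort(b[:,1])[[0,3,-4,-1]].round(3))
# guides
for x in (.47,.51,.55,.57):
    b=P[(abs(P[...,0]-x)<.0015)&(P[...,1]>-.03)&(P[...,1]<.16)];b=b[np.argsort(b[:,1])]
    print(x,[(int(a*1000),int(z*1000)) for _,a,z in b])
big=cv2.resize(im[110:280,100:360],None,fx=3,fy=3,interpolation=cv2.INTER_CUBIC)
cv2.imwrite('pics/crop.png',np.clip(big*1.2,0,255))
E
```

```text
drive z med 0.011831577996188447
drive rect ((487.6065673828125, 19.323158264160156), (176.8331298828125, 236.953125), 4.017859935760498)
housing rect ((488.4156494140625, 19.298370361328125), (182.0876007080078, 240.77859497070312), 4.105360984802246) 533
60 127 [0.721 0.439 0.   ] [ 0.899  0.802 -0.754]
120 127 [0.722 0.29  0.002] [ 0.901  0.541 -0.755]
180 128 [ 0.721  0.142 -0.   ] [ 0.898  0.279 -0.753]
210 128 [0.721 0.067 0.002] [ 0.764  0.086 -0.174]
250 128 [ 0.723 -0.033 -0.004] [ 0.765 -0.031 -0.173]
300 129 [ 0.72  -0.158  0.   ] [ 0.762 -0.177 -0.168]
330 129 [ 0.721 -0.233 -0.001] [ 0.763 -0.265 -0.17 ]
380 129 [ 0.722 -0.357  0.001] [ 0.899 -0.597 -0.752]
450 130 [ 0.72  -0.532  0.002] [ 0.894 -0.9   -0.742]
rim [[0.741, -0.283, -0.08], [0.914, -0.09, -0.066], [0.934, 0.119, -0.06]] 1846
0.78 [-0.283 -0.283  0.114  0.115]
0.82 [-0.284 -0.281  0.115  0.115]
0.86 [-0.282 -0.281  0.118  0.119]
0.9 [-0.28  -0.279  0.119  0.119]
0.47 [(-29, 37), (-27, 9), (-24, 9), (-22, 6), (-19, 9), (-17, 11), (-15, 15), (-12, 10), (-10, 3), (-7, 4), (-5, 4), (-3, 23), (0, 4), (1, 17), (3
[... 3115 characters left out ...]
 16), (19, 16), (21, 15), (24, 15), (26, 16), (28, 17), (31, 18), (34, 14), (36, 20), (38, 16), (40, 19), (43, 15), (46, 14), (48, 15), (50, 15), (52, 19), (55, 14), (57, 19), (60, 15), (63, 12), (65, 17), (67, 17), (70, 15), (72, 18), (74, 19), (77, 15), (80, 14), (82, 18), (84, 16), (86, 18), (89, 16), (91, 16), (94, 14), (96, 14), (98, 18), (101, 16), (103, 18), (106, 14), (108, 16), (111, 17), (113, 17), (115, 16), (118, 17), (120, 17), (123, 17), (125, 17), (127, 17), (130, 16), (135, 0), (136, 20), (138, -1), (142, 2), (142, 27), (145, 0), (155, 1), (156, -3), (157, 0)][ WARN:0@0.733] global loadsave.cpp:1063 imwrite_ Unsupported depth image for selected encoder is fallbacked to CV_8U.
```

View pics/crop.png

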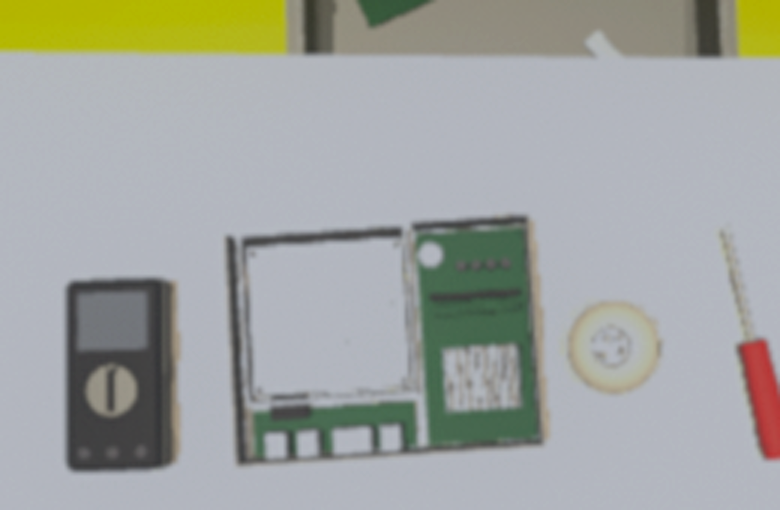

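Measured so far:

| Thing | Position |
|---|---|
| Housing | (0.488, 0.019), yaw about 4.1° |
| Drive | (0.511, 0.066), home in its bay |
| Far edge | x ≈ 0.7215 |
| Crate walls in y | about −0.28 to +0.117 |

The drive has to shift about 0.1 m towards −y once it's out. I'll press 25 mm behind the drive's centre, with the tool aligned to the housing.

Call:
{"op": "servo_tool", "data": {"steps": [[-436,-351,0,0,0,-23.7],[-436,-351,0,0,0,-23.7],[-436,-351,0,0,0,-23.7],[-436,-351,0,0,0,-23.7],[-436,-351,0,0,0,-23.7],[-436,-351,0,0,0,-23.7],[-436,-351,0,0,0,-23.7],[-436,-351,0,0,0,-23.7]], "hand": 255}}

```text
clock: 1.6
position: [0.4004, 0.2037, 0.2095]
ee_rot: [0.001, -0.036, 0.999, 0.0]
contact_force: [0.7, 0.2, 0.3]
width: 0.0007
```

Call:
{"op": "servo_tool", "data": {"steps": [[-75,-145,0,0,0,0],[-75,-145,0,0,0,0],[-75,-145,0,0,0,0],[-75,-145,0,0,0,0],[-75,-145,50,0,0,0],[-75,-145,100,0,0,0],[-75,-145,140,0,0,0],[-75,-145,140,0,0,0]]}}

```text
clock: 2.4
position: [0.4794, 0.0666, 0.0647]
ee_rot: [-0.006, -0.035, 0.999, 0.0]
contact_force: [-1.2, -0.7, 0.1]
width: -0.0003
```

```bash
python3 - <<'E'
from h import *
s=telemetry.get_state();p=s['position'];print(p,s['ee_rot'],s['contact_force'])
c,k=np.cos(np.radians(4.1)),np.sin(np.radians(4.1))
q=p[:2]-[.488,.0193];print('local',q[0]*c+q[1]*k,-q[0]*k+q[1]*c)
grab('side','side1.png')
E
```

```text
[0.47939627 0.06655016 0.06469003] [-6.09990383e-03 -3.54465732e-02  9.99352846e-01  4.69828026e-04] [-1.16353132 -0.65673789  0.06376074]
local -0.0052034448974182905 0.04774438458214676
```

View pics/side1.png

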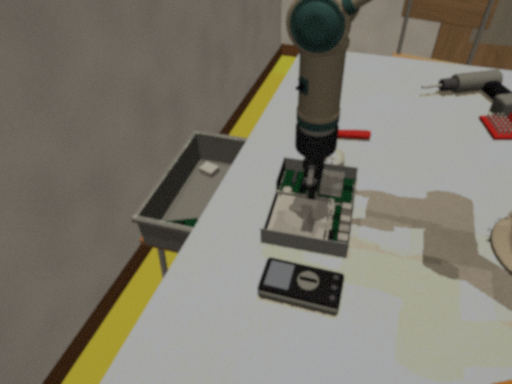

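The gripper is shut and hovering over the rear-middle of the drive, around px (310, 195). I'll go lower, then make contact slowly.

Call:
{"op": "servo_tool", "data": {"steps": [[-5,-2,12,0,0,0],[-5,-2,24,0,0,0],[-5,-2,32,0,0,0],[-5,-2,36,0,0,0],[-5,-2,38,0,0,0],[-5,-2,38,0,0,0],[-5,-2,38,0,0,0]]}}

```text
clock: 3.15
position: [0.4902, 0.0645, 0.0316]
ee_rot: [0.001, -0.035, 0.999, 0.0]
contact_force: [-0.9, -0.1, 0.4]
width: -0.0001
```

Call:
{"op": "servo_tool", "data": {"steps": [[0,0,3,0,0,0],[0,0,6,0,0,0],[0,0,9,0,0,0],[0,0,10,0,0,0],[0,0,10.5,0,0,0],[0,0,11,0,0,0],[0,0,11.4,0,0,0],[0,0,11.8,0,0,0]]}}

```text
clock: 3.95
position: [0.4899, 0.0645, 0.0194]
ee_rot: [0.0, -0.035, 0.999, 0.0]
contact_force: [-0.0, 0.6, 0.4]
width: 0.0001
```

Call:
{"op": "servo_tool", "data": {"steps": [[0,0,0.3,0,0,0],[0,0,0.6,0,0,0],[0,0,0.9,0,0,0],[0,0,1.2,0,0,0]]}}

```text
clock: 4.35
position: [0.4898, 0.0645, 0.0181]
ee_rot: [0.0, -0.035, 0.999, 0.0]
contact_force: [1.1, 0.3, -0.5]
width: -0.0001
```

Call:
{"op": "servo_tool", "data": {"steps": [[0,0,0.3,0,0,0],[0,0,0.6,0,0,0],[0,0,0.9,0,0,0],[0,0,1.2,0,0,0]]}}

```text
clock: 4.75
position: [0.4898, 0.0645, 0.0169]
ee_rot: [-0.0, -0.035, 0.999, 0.0]
contact_force: [0.6, 0.0, 0.0]
width: -0.0
```

Call:
{"op": "servo_tool", "data": {"steps": [[0,0,0.3,0,0,0],[0,0,0.6,0,0,0]]}}

```text
clock: 4.95
position: [0.4898, 0.0644, 0.0163]
ee_rot: [0.0, -0.035, 0.999, 0.0]
contact_force: [0.1, -1.1, -0.4]
width: 0.0002
```

Call:
{"op": "servo_tool", "data": {"steps": [[0,0,0.3,0,0,0],[0,0,0.6,0,0,0]]}}

```text
clock: 5.15
position: [0.4898, 0.0645, 0.0157]
ee_rot: [0.0, -0.035, 0.999, 0.0]
contact_force: [-0.4, 1.2, 0.6]
width: 0.0
```

Call:
{"op": "servo_tool", "data": {"steps": [[0,0,0.3,0,0,0],[0,0,0.5,0,0,0]]}}

```text
clock: 5.35
position: [0.4898, 0.0645, 0.0152]
ee_rot: [0.0, -0.035, 0.999, 0.0]
contact_force: [-0.6, -0.1, 0.0]
width: 0.0004
```

Call:
{"op": "servo_tool", "data": {"steps": [[0,0,0.3,0,0,0],[0,0,0.5,0,0,0]]}}

```text
clock: 5.55
position: [0.4898, 0.0644, 0.0147]
ee_rot: [0.0, -0.035, 0.999, 0.0]
contact_force: [-0.3, 1.1, 1.3]
width: -0.0003
```

Call:
{"op": "servo_tool", "data": {"steps": [[0,0,0.3,0,0,0],[0,0,0.5,0,0,0]]}}

```text
clock: 5.75
position: [0.4898, 0.0645, 0.0142]
ee_rot: [0.0, -0.035, 0.999, 0.0]
contact_force: [-0.3, 0.6, -0.5]
width: -0.0
```

```bash
python3 - <<'E'
from h import *
for n in('side','top'):
    im,d=grab(n)
    a,b,c,e=(180,260,250,350) if n=='side' else (170,280,160,300)
    cv2.imwrite(f'pics/{n}2.png',cv2.resize(im[a:b,c:e,::-1],None,fx=5,fy=5,interpolation=cv2.INTER_CUBIC))
    P=np.full(d.shape+(3,),np.nan);P[d>0]=pts(n,d,np.ones(d.shape,bool))
    s=(P[...,0]>.53)&(P[...,0]<.55)&(P[...,1]>.02)&(P[...,1]<.1);print(n,np.nanmedian(P[s][:,2]),s.sum())
    t=(P[...,0]>.62)&(P[...,0]<.68)&(P[...,1]>.0)&(P[...,1]<.1);print(n,'table',np.nanmedian(P[t][:,2]))
E
```

```text
side 0.017022807898506742 234
side table 1.4138640623162502e-05
top 0.01852959314001723 72
top table -9.685331479891701e-05
```

View pics/side2.png

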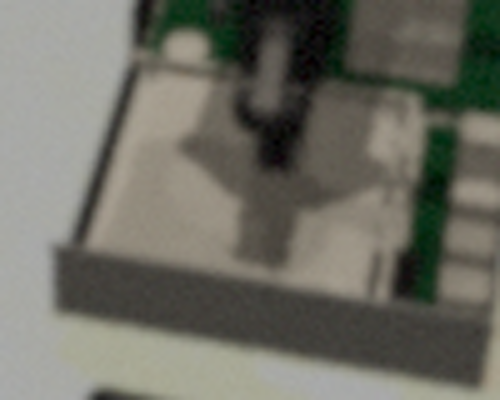

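The side crop shows the fingertip over the drive's middle, close to the surface. The wrist shows no force yet, so I'll keep going down slowly.

Call:
{"op": "servo_tool", "data": {"steps": [[0,0,0.3,0,0,0],[0,0,0.6,0,0,0]]}}

```text
clock: 6.05
position: [0.4898, 0.0644, 0.0136]
ee_rot: [0.0, -0.035, 0.999, 0.0]
contact_force: [-0.1, 0.3, 0.8]
width: -0.0002
```

Call:
{"op": "servo_tool", "data": {"steps": [[0,0,0.3,0,0,0],[0,0,0.6,0,0,0]]}}

```text
clock: 6.25
position: [0.4898, 0.0644, 0.013]
ee_rot: [-0.0, -0.035, 0.999, 0.0]
contact_force: [0.3, -0.1, 0.6]
width: 0.0003
```

Call:
{"op": "servo_tool", "data": {"steps": [[0,0,0.3,0,0,0],[0,0,0.6,0,0,0]]}}

```text
clock: 6.45
position: [0.4898, 0.0645, 0.0124]
ee_rot: [0.0, -0.035, 0.999, 0.0]
contact_force: [0.3, -0.3, 0.3]
width: 0.0002
```

Call:
{"op": "servo_tool", "data": {"steps": [[0,0,0.3,0,0,0],[0,0,0.5,0,0,0]]}}

```text
clock: 6.65
position: [0.4898, 0.0645, 0.0119]
ee_rot: [-0.0, -0.035, 0.999, 0.0]
contact_force: [-0.4, -0.5, 0.2]
width: -0.0
```

```bash
python3 - <<'E'
from h import *
n='side'
im,d=grab(n)
P=np.full(d.shape+(3,),np.nan);P[d>0]=pts(n,d,np.ones(d.shape,bool))
# print column near fingertip
m=cams.camera_model(n);K=m['camera_matrix'];w,x,y,z=m['rotation'];R=Rot.from_quat([x,y,z,w]).as_matrix()
for X in ([.4898,.0645,.0119],[.4898,.0645,.0167]):
    c=R.T@(np.array(X)-m['origin']);print('tcp px',K[0,2]+K[0,0]*c[0]/-c[2],K[1,2]+K[1,1]*c[1]/c[2])
for v in range(190,224):
    print(v,[ (int(P[v,u,1]*1000),int(P[v,u,2]*1000)) for u in range(298,316,2) if P[v,u,2]==P[v,u,2]])
cv2.imwrite('pics/s3.png',cv2.resize(im[150:240,260:350,::-1],None,fx=6,fy=6,interpolation=cv2.INTER_NEAREST))
E
```

```text
tcp px 304.06177954248983 219.61611025365585
tcp px 304.18015363908574 218.13370257349075
190 [(81, 112), (103, 134), (106, 139), (104, 137), (103, 138), (102, 138), (96, 134), (80, 119), (80, 120)]
191 [(80, 108), (91, 120), (106, 136), (106, 137), (105, 137), (103, 136), (94, 129), (79, 116), (79, 116)]
192 [(81, 107), (79, 106), (108, 135), (107, 135), (105, 135), (96, 127), (89, 121), (79, 113), (77, 112)]
193 [(81, 104), (81, 105), (110, 134), (110, 135), (106, 133), (92, 120), (85, 115), (78, 109), (75, 107)]
194 [(80, 100), (79, 101), (111, 132), (110, 133), (106, 130), (87, 113), (77, 104), (77, 105), (74, 103)]
195 [(79, 96), (79, 98), (113, 132), (111, 132), (102, 124), (80, 103), (78, 103), (79, 105), (-17, 12)]
196 [(107, 121), (106, 122), (115, 131), (114, 131), (101, 120), (79, 100), (79, 101), (77, 100), (-4, 21)]
197 [(108, 120), (108, 121), (115, 129), (115, 130), (103, 120), (80, 98), (79, 98), (78, 98), (-3, 19)]
198 [(116, 126), (117, 127), (117, 129), (117, 130), (107, 121), (105, 120), (79, 95), (-3, 15), (-4, 15)]
199 [(120, 127), (119, 127), (118, 127), (118, 
[... 1678 characters left out ...]
 16), (55, 16), (54, 17), (52, 15), (52, 17)]
217 [(65, 16), (64, 16), (64, 18), (62, 17), (61, 18), (58, 16), (57, 16), (58, 18), (54, 16)]
218 [(67, 15), (68, 18), (65, 16), (65, 18), (64, 18), (61, 16), (58, 15), (59, 16), (56, 14)]
219 [(71, 16), (68, 15), (68, 17), (66, 16), (65, 16), (65, 18), (63, 17), (62, 16), (61, 17)]
220 [(74, 17), (71, 16), (70, 15), (71, 17), (69, 17), (68, 18), (66, 17), (64, 15), (63, 16)]
221 [(77, 17), (75, 16), (71, 14), (73, 17), (70, 16), (71, 17), (68, 16), (67, 17)]
222 [(78, 15), (78, 16), (76, 16), (76, 17), (74, 16), (73, 16), (71, 15), (71, 17), (70, 18)]
223 [(81, 15), (81, 17), (78, 15), (79, 17), (77, 17), (74, 15), (75, 17), (73, 17), (73, 17)]
```

View pics/s3.png

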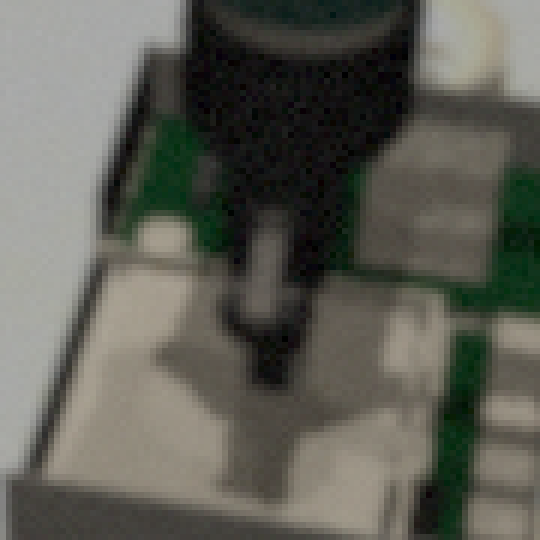

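The crop and depth disagree with the reported TCP. The visible fingertip ends at row 214, about z ≈ 0.035–0.04, and the drive's surface shows at the TCP's projected pixel (304, 219). The tip is really some 20 mm above the drive. I'll descend part of that and measure again.

Call:
{"op": "servo_tool", "data": {"steps": [[0,0,0.5,0,0,0],[0,0,1,0,0,0],[0,0,1.5,0,0,0],[0,0,2,0,0,0],[0,0,2.5,0,0,0],[0,0,3,0,0,0],[0,0,3.5,0,0,0],[0,0,4,0,0,0]]}}

```text
clock: 7.5
position: [0.4898, 0.0644, 0.0079]
ee_rot: [0.0, -0.035, 0.999, 0.0]
contact_force: [0.1, -0.2, -0.5]
width: 0.0002
```

```bash
cat > tip.py <<'E'
from h import *
n='side'
im,d=grab(n)
s=telemetry.get_state();p=s['position'];print(p,s['contact_force'],s['clock'],s['qpos'])
P=np.full(d.shape+(3,),np.nan);P[d>0]=pts(n,d,np.ones(d.shape,bool))
near=(abs(P[...,0]-p[0])<.03)&(abs(P[...,1]-p[1])<.03)&(P[...,2]>.022)&(P[...,2]<.085)
q=P[near];print(near.sum());v,u=np.nonzero(near);print('rows',v.min(),v.max(),'cols',u.min(),u.max())
for a in range(v.max()-8,v.max()+1): print(a,u[v==a].min(),u[v==a].max(),np.round(np.median(P[a][near[a]],axis=0),3))
E
python3 tip.py
```

```text
[0.48976842 0.06443932 0.00781359] [ 0.15940501 -0.37461943  0.35809645] 7.55 [-1.01946283e-02  3.60973151e-01  1.96046928e+00  1.02178421e-04
  8.20262906e-01 -1.65188560e+00]
90
rows 200 216 cols 300 311
208 300 310 [0.49  0.085 0.068]
209 300 310 [0.49  0.075 0.056]
210 300 310 [0.487 0.076 0.054]
211 300 310 [0.487 0.076 0.051]
212 300 309 [0.488 0.076 0.048]
213 300 309 [0.488 0.075 0.044]
214 300 309 [0.488 0.076 0.041]
215 301 309 [0.487 0.075 0.038]
216 306 308 [0.483 0.07  0.032]
```

Call:
{"op": "servo_tool", "data": {"steps": [[0,0,1,0,0,0],[0,0,2,0,0,0],[0,0,3,0,0,0],[0,0,4,0,0,0],[0,0,5,0,0,0],[0,0,6,0,0,0],[0,0,7,0,0,0],[0,0,8,0,0,0]]}}

```text
clock: 8.35
position: [0.4898, 0.0645, -0.0002]
ee_rot: [0.0, -0.035, 0.999, 0.0]
contact_force: [-0.9, 0.1, 0.1]
width: 0.0002
```

```bash
python3 tip.py
```

```text
[ 4.89714634e-01  6.44299649e-02 -3.01855406e-04] [-0.00902705  0.32980928  0.41098777] 8.4 [-1.02050609e-02  3.72742670e-01  1.96942772e+00  8.68739673e-05
  7.99654795e-01 -1.65191216e+00]
95
rows 200 218 cols 299 311
210 310 310 [0.475 0.089 0.072]
211 300 310 [0.491 0.077 0.051]
212 300 310 [0.488 0.076 0.047]
213 300 310 [0.486 0.076 0.043]
214 300 309 [0.488 0.076 0.042]
215 299 309 [0.489 0.074 0.036]
216 299 309 [0.488 0.076 0.035]
217 300 309 [0.487 0.076 0.032]
218 303 308 [0.485 0.07  0.024]
```

The reported TCP is at z = 0 with no contact, so its z has a bias of roughly 25 mm or more. The tip is actually near 0.027. I'll carry on at no more than 4 mm/s, checking force.

Call:
{"op": "servo_tool", "data": {"steps": [[0,0,0.5,0,0,0],[0,0,1,0,0,0],[0,0,1.5,0,0,0],[0,0,2,0,0,0],[0,0,2.5,0,0,0],[0,0,3,0,0,0],[0,0,3.5,0,0,0],[0,0,4,0,0,0]]}}

```text
clock: 9.2
position: [0.4898, 0.0644, -0.0041]
ee_rot: [-0.0, -0.035, 0.999, 0.0]
contact_force: [-0.5, -0.0, 0.5]
width: -0.0002
```

Call:
{"op": "servo_tool", "data": {"steps": [[0,0,0.4,0,0,0],[0,0,0.8,0,0,0],[0,0,1.2,0,0,0]]}}

```text
clock: 9.5
position: [0.4898, 0.0644, -0.0053]
ee_rot: [0.0, -0.035, 0.999, 0.0]
contact_force: [-0.1, 0.5, -0.2]
width: 0.0001
```

Call:
{"op": "servo_tool", "data": {"steps": [[0,0,0.4,0,0,0],[0,0,0.8,0,0,0],[0,0,1.2,0,0,0]]}}

```text
clock: 9.8
position: [0.4899, 0.0644, -0.0055]
ee_rot: [0.0, -0.035, 0.999, 0.0]
contact_force: [-2.5, 0.1, 14.0]
width: 0.0001
```

```bash
python3 tip.py
```

```text
[ 0.48984788  0.06444153 -0.00547516] [-2.16732752 -0.5039914   9.6121884 ] 9.85 [-1.01471142e-02  3.80280539e-01  1.97520011e+00  3.16946898e-05
  7.85750701e-01 -1.65186263e+00]
108
rows 196 220 cols 297 312
212 309 310 [0.478 0.075 0.051]
213 300 310 [0.489 0.078 0.046]
214 300 309 [0.488 0.076 0.042]
215 299 309 [0.488 0.076 0.038]
216 299 309 [0.488 0.076 0.036]
217 299 309 [0.489 0.074 0.031]
218 301 309 [0.486 0.075 0.028]
219 301 306 [0.489 0.076 0.027]
220 306 306 [0.484 0.075 0.024]
```

There's contact at a reported z of −0.0055, so the bias is 22 mm. The press is about 10–12 N. I'll start the slide along the bay, which is tool −x.

Call:
{"op": "servo_tool", "data": {"steps": [[-2,0,0.1,0,0,0],[-5,0,0.1,0,0,0],[-9,0,0.1,0,0,0],[-13,0,0.1,0,0,0]]}}

```text
clock: 10.25
position: [0.4995, 0.0653, -0.0055]
ee_rot: [-0.003, -0.036, 0.999, -0.0]
contact_force: [-7.4, -0.3, 16.1]
width: 0.0004
```

```bash
cat > where.py <<'E'
from h import *
import sys
s=telemetry.get_state();print(s['position'].round(4),s['contact_force'].round(1),s['clock'])
c,k=np.cos(np.radians(4.1)),np.sin(np.radians(4.1))
q=s['position'][:2]-[.488,.0193];print('tcp local',round(q[0]*c+q[1]*k,4),round(-q[0]*k+q[1]*c,4))
for n in sys.argv[2:]:
    im,d=grab(n,sys.argv[1]+n+'.png')
    for r in spotter.outline_of('drive',n)[:2]:
        p=pts(n,d,r['region']);
        q=p[:,:2]-[.488,.0193];l=np.c_[q[:,0]*c+q[:,1]*k,-q[:,0]*k+q[:,1]*c]
        print(n,round(r['conf'],2),np.percentile(p,[1,50,99],axis=0).round(3).tolist(),'local',np.percentile(l,[1,99],axis=0).round(3).tolist())
E
python3 where.py a side top
```

```text
[ 0.4995  0.0653 -0.0055] [-7.4 -0.3 16.1] 10.25
tcp local 0.0148 0.045
side 0.94 [[0.455, 0.003, 0.007], [0.523, 0.071, 0.017], [0.583, 0.123, 0.045]] local [[-0.03, -0.018], [0.097, 0.099]]
top 0.68 [[0.462, 0.002, 0.012], [0.556, 0.019, 0.016], [0.585, 0.128, 0.02]] local [[-0.026, -0.018], [0.101, 0.102]]
```

View pics/aside.png

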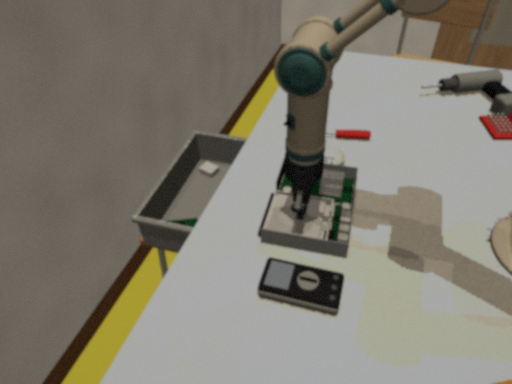

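The drive is following: its front is about 10 mm past the mouth, and its bezel now protrudes at px (265, 235) in the side view. I'll continue with the press eased slightly.

Call:
{"op": "servo_tool", "data": {"steps": [[-4,0,-0.2,0,0,0],[-8.5,0,-0.2,0,0,0],[-13,0,-0.2,0,0,0],[-17.5,0,-0.2,0,0,0],[-22,0,-0.2,0,0,0]]}}

```text
clock: 10.95
position: [0.5219, 0.0669, -0.0055]
ee_rot: [-0.003, -0.036, 0.999, 0.0]
contact_force: [-5.8, 0.0, 13.1]
width: 0.0001
```

Call:
{"op": "servo_tool", "data": {"steps": [[-4.5,0,0,0,0,0],[-9,0,0,0,0,0],[-13.5,0,0,0,0,0],[-18,0,0,0,0,0]]}}

```text
clock: 11.35
position: [0.5399, 0.0682, -0.0055]
ee_rot: [-0.003, -0.036, 0.999, 0.0]
contact_force: [-6.2, -0.5, 11.8]
width: 0.0001
```

```bash
python3 where.py b side top
```

```text
[ 0.5399  0.0682 -0.0055] [-6.2 -0.5 11.8] 11.35
tcp local 0.0553 0.045
side 0.88 [[0.477, -0.001, 0.004], [0.534, 0.075, 0.017], [0.606, 0.137, 0.047]] local [[-0.007, -0.021], [0.12, 0.116]]
top 0.94 [[0.481, 0.002, 0.004], [0.508, 0.026, 0.016], [0.609, 0.126, 0.167]] local [[-0.003, -0.02], [0.121, 0.106]]
top 0.57 [[0.741, -0.282, -0.748], [0.862, -0.09, -0.167], [1.048, 0.114, -0.06]] local [[0.236, -0.326], [0.55, 0.07]]
```

```bash
python3 - <<'E'
import cv2
a=cv2.imread('pics/btop.png')[110:280,120:330];b=cv2.imread('pics/bside.png')[150:270,220:370]
cv2.imwrite('pics/b1.png',cv2.resize(a,None,fx=3.5,fy=3.5));cv2.imwrite('pics/b2.png',cv2.resize(b,None,fx=5,fy=4.8))
E
```

```text
(no output)
```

View pics/b1.png

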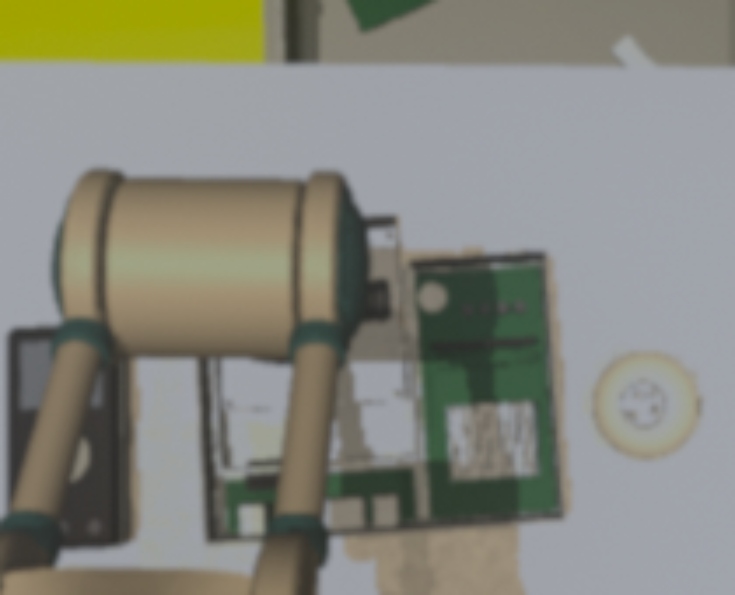

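View pics/b2.png

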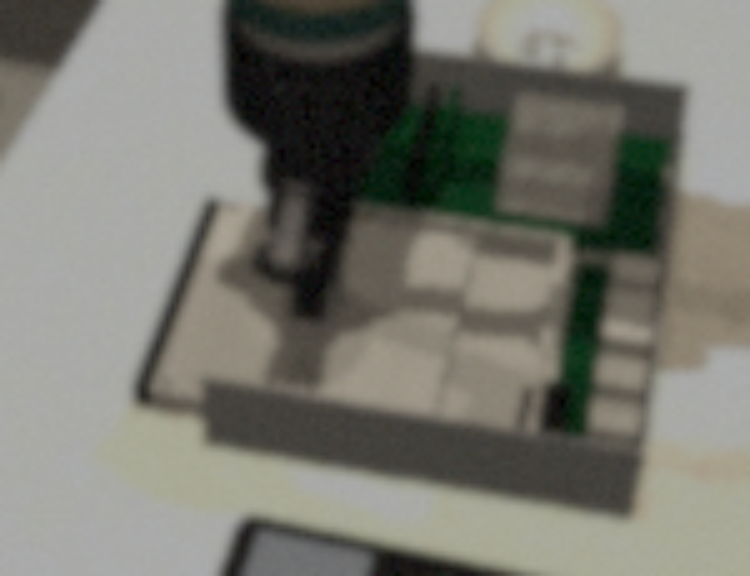

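The drive's front is at local x ≈ 0.121 and its rear at ≈ −0.007 (the rear edge shows mid-bay in the side crop). It slipped about 18 mm under the finger. I'll go back 25 mm, press nearer 15–16 N, and continue.

Call:
{"op": "servo_tool", "data": {"steps": [[0,0,-4,0,0,0],[12,0,-4,0,0,0],[25,0,-4,0,0,0],[25,0,-3,0,0,0],[25,0,-2,0,0,0],[25,0,-1.6,0,0,0],[25,0,-1.2,0,0,0],[25,0,-0.8,0,0,0]]}}

```text
clock: 12.35
position: [0.5182, 0.0664, -0.0055]
ee_rot: [0.0, -0.035, 0.999, 0.0]
contact_force: [-0.6, -0.2, 5.0]
width: -0.0003
```

Call:
{"op": "servo_tool", "data": {"steps": [[0,0,0.4,0,0,0],[0,0,0.8,0,0,0],[0,0,1.1,0,0,0],[0,0,1.1,0,0,0]]}}

```text
clock: 12.75
position: [0.5183, 0.0664, -0.0055]
ee_rot: [0.001, -0.035, 0.999, -0.0]
contact_force: [-2.4, 0.1, 9.5]
width: -0.0004
```

Call:
{"op": "servo_tool", "data": {"steps": [[0,0,0.5,0,0,0],[0,0,0.8,0,0,0],[-2,0,0.8,0,0,0],[-6,0,0.8,0,0,0],[-10,0,0.8,0,0,0],[-14,0,0.8,0,0,0],[-18,0,0.8,0,0,0]]}}

```text
clock: 13.45
position: [0.5327, 0.0676, -0.0055]
ee_rot: [-0.003, -0.036, 0.999, -0.0]
contact_force: [-8.9, 0.1, 20.7]
width: 0.0001
```

```bash
python3 where.py c side
```

```text
[ 0.5327  0.0676 -0.0055] [-8.9  0.1 20.7] 13.45
tcp local 0.0481 0.0449
side 0.56 [[0.493, 0.006, 0.009], [0.57, 0.078, 0.017], [0.619, 0.134, 0.02]] local [[0.009, -0.018], [0.134, 0.106]]
```

Call:
{"op": "servo_tool", "data": {"steps": [[-4,0,-0.6,0,0,0],[-8.5,0,-0.6,0,0,0],[-13,0,-0.6,0,0,0],[-17.5,0,-0.6,0,0,0]]}}

```text
clock: 13.95
position: [0.5504, 0.0688, -0.0055]
ee_rot: [-0.003, -0.036, 0.999, -0.0]
contact_force: [-8.5, -2.0, 15.9]
width: 0.0002
```

Call:
{"op": "servo_tool", "data": {"steps": [[-4.5,0,0,0,0,0],[-9,0,0,0,0,0],[-13.5,0,0,0,0,0]]}}

```text
clock: 14.25
position: [0.564, 0.0697, -0.0055]
ee_rot: [-0.002, -0.036, 0.999, -0.0]
contact_force: [-7.5, -0.7, 15.2]
width: 0.0001
```

```bash
python3 where.py d side
```

```text
[ 0.564   0.0697 -0.0055] [-7.5 -0.7 15.2] 14.25
tcp local 0.0794 0.0449
side 0.71 [[0.524, 0.009, 0.006], [0.597, 0.084, 0.016], [0.65, 0.136, 0.019]] local [[0.04, -0.017], [0.165, 0.107]]
```

Call:
{"op": "servo_tool", "data": {"steps": [[-4,0,0,0,0,0],[-8,0,0,0,0,0],[-12,0,0,0,0,0],[-16,0,0,0,0,0]]}}

```text
clock: 14.75
position: [0.5816, 0.071, -0.0057]
ee_rot: [-0.001, -0.036, 0.999, -0.0]
contact_force: [-1.3, -0.3, 7.4]
width: -0.0002
```

Call:
{"op": "servo_tool", "data": {"steps": [[-4,0,0.3,0,0,0],[-8,0,0.5,0,0,0],[-12,0,0.7,0,0,0]]}}

```text
clock: 15.05
position: [0.5945, 0.0719, -0.0062]
ee_rot: [-0.0, -0.035, 0.999, -0.0]
contact_force: [-3.4, 0.6, 11.7]
width: -0.0001
```

```bash
python3 where.py e side
```

```text
[ 0.5945  0.0719 -0.0062] [-3.4  0.6 11.7] 15.05
tcp local 0.11 0.0448
side 0.61 [[0.554, 0.01, 0.004], [0.62, 0.089, 0.015], [0.681, 0.138, 0.019]] local [[0.07, -0.017], [0.196, 0.107]]
```

Call:
{"op": "servo_tool", "data": {"steps": [[-4,0,0.1,0,0,0],[-8,0,0.2,0,0,0],[-12,0,0.3,0,0,0],[-16,0,0.5,0,0,0]]}}

```text
clock: 15.55
position: [0.6104, 0.073, -0.0067]
ee_rot: [-0.0, -0.035, 0.999, -0.0]
contact_force: [-3.0, -0.1, 10.4]
width: -0.0002
```

Call:
{"op": "servo_tool", "data": {"steps": [[-4,0,0.3,0,0,0],[-8,0,0.6,0,0,0],[-12,0,0.9,0,0,0],[-16,0,1.2,0,0,0]]}}

```text
clock: 15.95
position: [0.6263, 0.0741, -0.0094]
ee_rot: [-0.001, -0.035, 0.999, 0.0]
contact_force: [-1.3, -0.9, 4.0]
width: -0.0002
```

```bash
python3 where.py f side
```

```text
[ 0.6263  0.0741 -0.0094] [-1.3 -0.9  4. ] 15.95
tcp local 0.1418 0.0448
side 0.65 [[0.574, 0.01, 0.001], [0.63, 0.093, 0.013], [0.702, 0.139, 0.016]] local [[0.091, -0.019], [0.217, 0.107]]
```

View pics/fside.png

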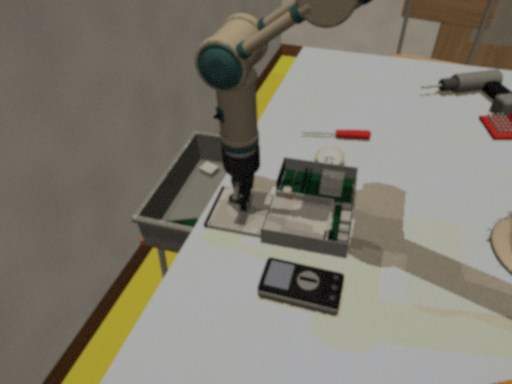

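The drive is out and flat on the table: rear at local ≈ 0.091, front at x ≈ 0.702. I'll move it a bit further forward for clearance, then sideways towards −y.

Call:
{"op": "servo_tool", "data": {"steps": [[0,0,0.4,0,0,0],[-2,0,0.8,0,0,0],[-6,0,0.8,0,0,0],[-10,0,0.8,0,0,0],[-12,0,0.8,0,0,0]]}}

```text
clock: 16.55
position: [0.638, 0.075, -0.0094]
ee_rot: [-0.0, -0.035, 0.999, 0.0]
contact_force: [-2.4, -0.5, 7.1]
width: 0.0001
```

```bash
python3 where.py g side
```

```text
[ 0.638   0.075  -0.0094] [-2.4 -0.5  7.1] 16.55
tcp local 0.1536 0.0448
side 0.95 [[0.585, -0.004, -0.001], [0.641, 0.094, 0.013], [0.719, 0.14, 0.059]] local [[0.102, -0.034], [0.238, 0.107]]
```

Call:
{"op": "servo_tool", "data": {"steps": [[0,-3,0.2,0,0,0],[0,-7,0.2,0,0,0],[0,-12,0.2,0,0,0],[0,-17,0.2,0,0,0],[0,-22,0.2,0,0,0],[0,-27,0.2,0,0,0],[0,-32,0.2,0,0,0]]}}

```text
clock: 17.35
position: [0.6413, 0.0437, -0.0094]
ee_rot: [0.001, -0.035, 0.999, 0.001]
contact_force: [0.5, 1.7, 4.9]
width: -0.0002
```

```bash
python3 where.py h side
```

```text
[ 0.6413  0.0437 -0.0094] [0.5 1.7 4.9] 17.35
tcp local 0.1547 0.0134
side 0.94 [[0.584, -0.036, -0.002], [0.646, 0.065, 0.013], [0.725, 0.116, 0.017]] local [[0.1, -0.066], [0.235, 0.082]]
```

View pics/hside.png

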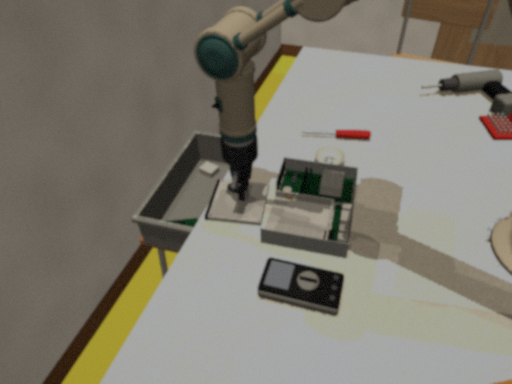

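It's following sideways: the drive's +y edge moved from 0.140 to 0.116. I'll add a little more press and continue.

Call:
{"op": "servo_tool", "data": {"steps": [[0,0,0.5,0,0,0],[0,-3,0.6,0,0,0],[0,-8,0.6,0,0,0],[0,-13,0.6,0,0,0],[0,-18,0.6,0,0,0],[0,-23,0.6,0,0,0],[0,-28,0.6,0,0,0],[0,-33,0.6,0,0,0]]}}

```text
clock: 18.25
position: [0.6441, 0.011, -0.0094]
ee_rot: [0.001, -0.035, 0.999, 0.001]
contact_force: [-0.5, 2.4, 7.5]
width: 0.0
```

Call:
{"op": "servo_tool", "data": {"steps": [[0,-5,0,0,0,0],[0,-10,0,0,0,0],[0,-15,0,0,0,0],[0,-20,0,0,0,0],[0,-25,0,0,0,0],[0,-30,0,0,0,0],[0,-35,0,0,0,0],[0,-40,0,0,0,0]]}}

```text
clock: 19.05
position: [0.647, -0.0289, -0.0094]
ee_rot: [0.001, -0.035, 0.999, 0.001]
contact_force: [-0.5, 1.8, 7.9]
width: -0.0
```

```bash
python3 where.py i side top
```

```text
[ 0.647  -0.0289 -0.0094] [-0.5  1.8  7.9] 19.05
tcp local 0.1551 -0.0595
side 0.64 [[0.582, -0.095, -0.001], [0.651, -0.002, 0.013], [0.728, 0.058, 0.016]] local [[0.093, -0.125], [0.235, 0.024]]
top 0.58 [[0.584, -0.068, 0.008], [0.62, -0.002, 0.013], [0.682, 0.05, 0.017]] local [[0.095, -0.097], [0.195, 0.017]]
```

View pics/iside.png

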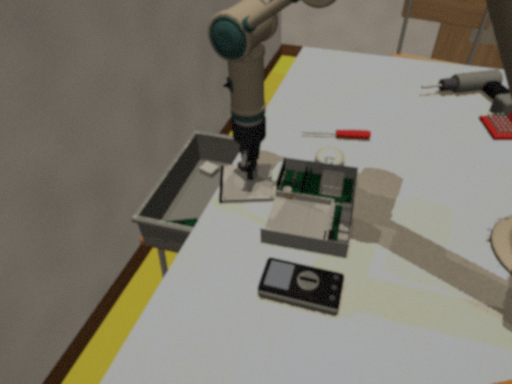

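View pics/itop.png

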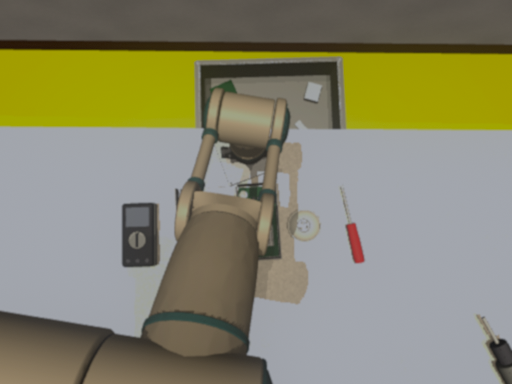

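```bash
cat > rect.py <<'E'
from h import *
import sys
im,d=grab('side',sys.argv[1])
r=spotter.outline_of('drive','side')[0];P=pts('side',d,r['region'])
P=P[(P[:,2]>.007)&(P[:,2]<.018)&(P[:,0]>.54)]
print(r['conf'],cv2.minAreaRect((P[:,:2]*1000).astype(np.float32)),np.median(P[:,2]))
big=cv2.resize(im[130:230,190:310,::-1],None,fx=5,fy=5,interpolation=cv2.INTER_CUBIC);cv2.imwrite('pics/z_'+sys.argv[1],big)
E
python3 rect.py j.png
```

```text
0.7 ((657.9700317382812, -19.89714813232422), (127.78018951416016, 128.51670837402344), 21.723857879638672) 0.012830684720577024
```

View pics/z_j.png

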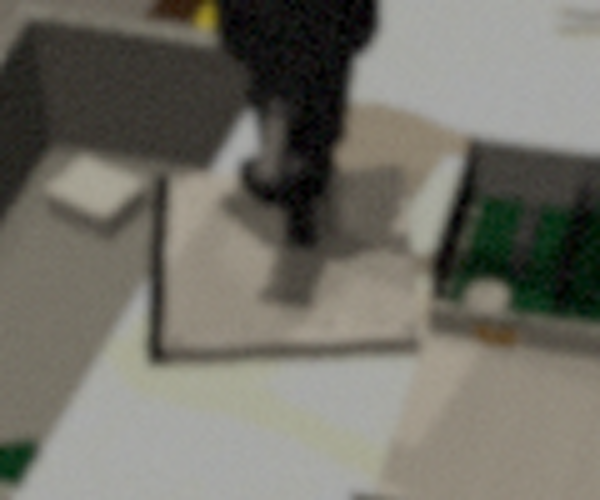

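The drive is at (0.658, −0.020), turned to a yaw of about 22° and clear of the housing in the crop. That still falls within the crate's y-span, since the half diagonal is 90 mm. I'll set the finger further back on the drive and push straight over the edge.

Call:
{"op": "servo_tool", "data": {"steps": [[0,0,-4,0,0,0],[10,5,-5,0,0,0],[21,9,-5,0,0,0],[21,9,-4,0,0,0],[21,9,-2.4,0,0,0],[21,9,-1.6,0,0,0],[21,9,-1.2,0,0,0],[21,9,-0.8,0,0,0]]}}

```text
clock: 20.15
position: [0.6243, -0.0222, -0.0094]
ee_rot: [-0.0, -0.035, 0.999, 0.0]
contact_force: [-2.4, 1.2, 8.8]
width: -0.0
```

Call:
{"op": "servo_tool", "data": {"steps": [[0,0,0.4,0,0,0],[0,0,0.8,0,0,0],[0,0,1.1,0,0,0],[0,0,1.1,0,0,0]]}}

```text
clock: 20.55
position: [0.6243, -0.0222, -0.0094]
ee_rot: [0.0, -0.035, 0.999, 0.0]
contact_force: [-3.0, 0.2, 11.4]
width: -0.0
```

Call:
{"op": "servo_tool", "data": {"steps": [[-3,-0.5,-0.2,0,0,0],[-7,-1,-0.3,0,0,0],[-11,-2,-0.3,0,0,0],[-16,-3,-0.3,0,0,0],[-21,-3.5,-0.3,0,0,0],[-26,-4.5,-0.3,0,0,0],[-31,-5,-0.3,0,0,0],[-36,-6,-0.3,0,0,0]]}}

```text
clock: 21.35
position: [0.661, -0.0258, -0.0094]
ee_rot: [0.0, -0.035, 0.999, -0.0]
contact_force: [-3.4, -0.2, 9.2]
width: -0.0
```

```bash
python3 rect.py k.png
```

```text
0.74 ((557.4900512695312, -260.1166076660156), (36.12204360961914, 8.119596481323242), 12.705436706542969) 0.014635097737135117
```

View pics/z_k.png

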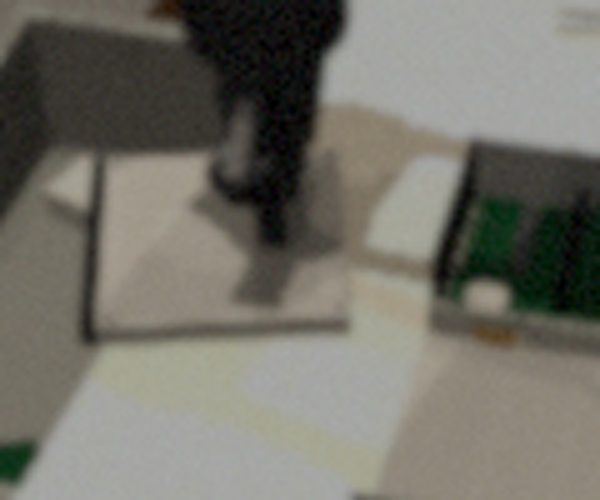

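It's following: the bezel is over the edge at crop x ≈ 90. The detector's top hit this time was the screwdriver, so I'm ignoring that rectangle. Pushing on about 48 mm.

Call:
{"op": "servo_tool", "data": {"steps": [[-5,-1,0,0,0,0],[-10,-1.5,0,0,0,0],[-15,-2.5,0,0,0,0],[-20,-3,0,0,0,0],[-25,-4,0,0,0,0],[-30,-5,0,0,0,0]]}}

```text
clock: 22.05
position: [0.6913, -0.0287, -0.0094]
ee_rot: [0.0, -0.035, 0.999, -0.0]
contact_force: [-3.0, 0.5, 9.2]
width: -0.0002
```

Call:
{"op": "servo_tool", "data": {"steps": [[-5,-1,0,0,0,0],[-10,-1.5,0,0,0,0],[-15,-2.5,0,0,0,0],[-19,-3,0,0,0,0]]}}

```text
clock: 22.45
position: [0.7107, -0.0305, -0.0094]
ee_rot: [0.0, -0.035, 0.999, -0.0]
contact_force: [-1.4, 0.4, 8.2]
width: 0.0001
```

```bash
python3 rect.py l.png
```

```text
Traceback (most recent call last):
  File "rect.py", line 4, in <module>
    r=spotter.outline_of('drive','side')[0];P=pts('side',d,r['region'])
      ~~~~~~~~~~~~~~~~~~~~~~~~~~~~~~~~~~^^^
IndexError: list index out of range
```

View pics/l.png

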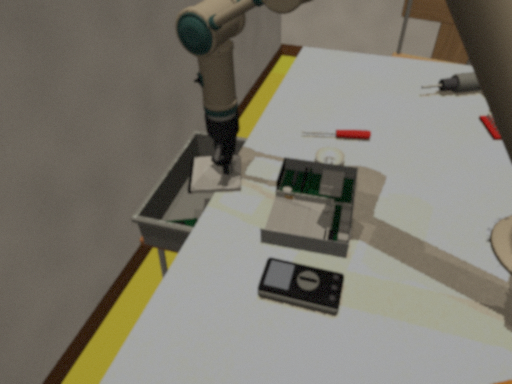

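The drive, at px (190–242, 155–192), overhangs the edge and is held flat by the fingertip. I'll lift straight up quickly to let it tip.

Call:
{"op": "servo_tool", "data": {"steps": [[0,0,-25,0,0,0],[0,0,-65,0,0,0],[0,0,-105,0,0,0],[0,0,-140,0,0,0],[0,0,-160,0,0,0],[0,0,-160,0,0,0],[0,0,-160,0,0,0],[0,0,-160,0,0,0]]}}

```text
clock: 23.35
position: [0.7089, -0.0301, 0.1466]
ee_rot: [-0.002, -0.035, 0.999, 0.0]
contact_force: [0.8, -0.2, -0.2]
width: 0.0
```

```bash
python3 where.py m side top
```

```text
[ 0.7089 -0.0301  0.1466] [ 0.8 -0.2 -0.2] 23.35
tcp local 0.2168 -0.065
side 0.98 [[0.798, -0.043, -0.151], [0.831, 0.001, -0.143], [0.869, 0.041, -0.136]] local [[0.308, -0.086], [0.377, -0.003]]
top 0.66 [[0.722, -0.052, -0.158], [0.78, 0.037, -0.15], [0.852, 0.086, -0.0]] local [[0.235, -0.092], [0.366, 0.042]]
```

View pics/mside.png

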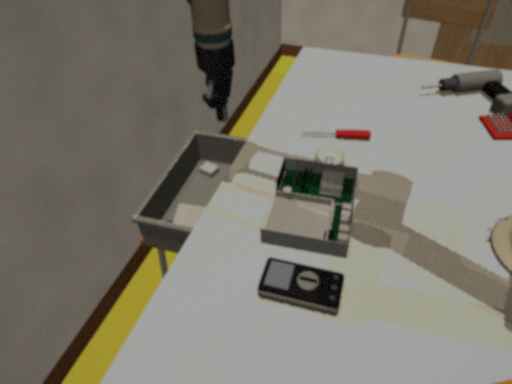

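The drive has dropped into the crate; its edge shows at px (172–205, 203–225). I'll pull back to clear the top view and check that it's at rest.

Call:
{"op": "servo_tool", "data": {"steps": [[50,0,-40,0,0,0],[100,0,-60,0,0,0],[150,0,-60,0,0,0],[200,0,-60,0,0,0],[250,0,-60,0,0,0],[300,0,-60,0,0,0],[300,0,-60,0,0,0],[300,0,-60,0,0,0]]}}

```text
clock: 24.35
position: [0.4086, -0.0512, 0.2092]
ee_rot: [0.0, -0.035, 0.999, 0.0]
contact_force: [0.8, -1.1, 0.1]
width: -0.0002
```

```bash
python3 - <<'E'
from h import *
s=telemetry.get_state();print(s['position'],s['contact_force'].round(1),s['clock'])
for n in ('top','side','top'):
    im,d=grab(n,'n%s.png'%n)
    for q in ('drive','crate','screw_dish','screwdriver','meter'):
        for r in spotter.outline_of(q,n)[:1]:
            p=pts(n,d,r['region']);print(n,q,round(r['conf'],2),r['rect'],np.percentile(p,[2,50,98],axis=0).round(3).tolist())
E
```

```text
[ 0.40859239 -0.05122791  0.20924735] [ 0.8 -1.1  0.1] 24.35
top drive 0.57 [205.6, 89.4, 55.0, 39.8] [[0.761, -0.046, -0.157], [0.811, 0.015, -0.146], [0.866, 0.083, -0.136]]
top crate 0.6 [193.3, 54.6, 153.4, 75.3] [[0.763, -0.274, -0.174], [0.878, -0.125, -0.166], [0.927, 0.109, -0.063]]
top screw_dish 0.96 [288.4, 206.5, 34.0, 34.4] [[0.449, -0.198, 0.002], [0.482, -0.164, 0.011], [0.516, -0.128, 0.023]]
top screwdriver 0.9 [340.4, 183.1, 23.7, 79.1] [[0.398, -0.301, 0.011], [0.445, -0.282, 0.022], [0.565, -0.257, 0.027]]
top meter 0.91 [118.5, 199.3, 39.9, 64.3] [[0.389, 0.191, 0.002], [0.46, 0.226, 0.034], [0.53, 0.267, 0.04]]
side drive 0.61 [172.9, 203.4, 28.7, 21.5] [[0.801, -0.04, -0.15], [0.831, 0.0, -0.143], [0.867, 0.04, -0.137]]
side crate 0.97 [130.7, 130.7, 117.7, 142.3] [[0.777, -0.274, -0.266], [0.891, -0.099, -0.128], [0.924, 0.115, -0.064]]
side screw_dish 0.57 [315.2, 143.4, 33.2, 24.9] [[0.445, -0.232, -0.0], [0.483, -0.18, 0.012], [0.517, -0.141, 0.023]]
top drive 0.88 [206.3, 91.3, 50.7, 37.3] [[0.762, -0.043, -0.156], [0.811, 0.017, -0.146], [0.865, 0.08, -0.136]]
top crate 0.97 [194.3, 52.6, 150.6, 75.8] [[0.761, -0.277, -0.175], [0.878, -0.124, -0.166], [0.932, 0.111, -0.062]]
top screw_dish 0.61 [285.6, 209.0, 37.2, 32.6] [[0.447, -0.199, 0.0], [0.482, -0.165, 0.011], [0.518, -0.128, 0.023]]
top screwdriver 0.98 [341.9, 184.6, 25.8, 74.9] [[0.4, -0.302, -0.001], [0.45, -0.281, 0.022], [0.56, -0.258, 0.028]]
top meter 0.89 [117.6, 201.3, 38.5, 66.3] [[0.388, 0.191, 0.016], [0.459, 0.226, 0.034], [0.53, 0.266, 0.04]]
```

View pics/ntop.png

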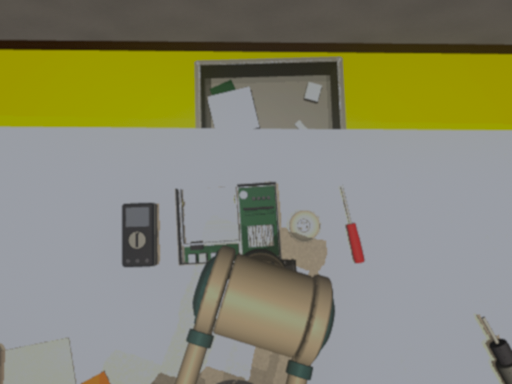

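The top view shows the drive lying in the crate at px (207–258, 88–128), unchanged across several pictures. Dish, screwdriver and meter are where they were, and the bay is empty. Handing in.

```bash
python3 -c "
from rig import sign_off
print(sign_off())"
```

```text
the job is handed in; nothing more can be done
None
```

The drive is in the scrap crate and the job was handed in at about 25 s of the 67 s allowed; no verdict is reported.

**What I did:** I pressed on top of the drive with the closed fingertips and slid it about 0.13 m out of the bay. Then I slid it about 0.1 m towards −y to line up with the crate, pushed it past the edge, and lifted the fingers so it tipped in.

**Last checks:**
- **Drive:** it lies in the crate at about x = 0.81, y = 0.02. Its top is roughly 30 mm above the crate's underside, going by the crate's stated height. It did not move between pictures.
- **Dish, screwdriver and meter:** in the top view all three are within a few millimetres of where they started. The last side view found only the dish.
- **Force:** the highest wrist reading I saw was about 21 N against the 30 N limit, but I only had readings at the end of each move. The arm was clear at the end.

**What disagreed or went wrong:**
- **Height reading:** the reported tool height was about 22 mm too low. I went by the depth picture and the contact force instead.
- **Slip:** the drive slipped about 18 mm under the finger once, so I went back and pressed harder.
- **Turn:** the drive turned about 18° during the sideways slide, which did no harm.
- **Detector:** it once gave the screwdriver as the drive and once found nothing, so I used the pictures there.

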